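# Set the dose counter on a tea tray back to full

## Robot

A 6-joint arm with a two-finger parallel gripper is mounted at the origin on the work surface. World frame = base frame: x ahead of the robot, y to its left, z up, the work surface at z = 0. Lengths are in m, angles in degrees, forces in N, time in s.
With the tool pointing down it reaches from about 0.4 to 0.825 m from the base axis. Payload 7 kg.
Tool frame: the origin (TCP) lies midway between the tips of the shut fingers; the grasp point (between the pads) lies 19 mm behind it; z points along the fingers, y is the line along which they close (so a half turn about z gives the same grasp; the last joint's range is limited). The gripper opens to 88 mm and grips with 3 to 60 N. Pads are 19 mm wide; open, the fingers measure 130 mm over their backs; the gripper's body (78 mm by 193 mm) begins 47 mm behind the grasp point.
Start: joints at [81.824, 20.546, 0.682, 0, -70.136, -16.507], TCP at [0.282, 0.613, 0.227] pointing down, gripper open.
Joint ranges: [-176.03, 176.03], [-82.01, 121.73], [-58.28, 71.71], [-173.87, 95.51], [-174.79, -0.11], [-173.66, 173.66]. Speed limits (degrees/s): [136.94, 136.94, 172.46, 180, 180, 180].

## Interface

Orientations are given as [roll, pitch, yaw] about the fixed x, y, z axes, in that order (R = Rz(yaw) Ry(pitch) Rx(roll)).
In Python, from plant import r gives the robot as it stands.
- The arm moves only by the tool drive_tool, never from a script. Its argument "commands" is a list of rows, each an object of numbers: "hand": the closure, from 0 (fully open) to 1 (shut); "tx", "ty", "tz": the shift along the world's x, y, z scaled (see below); "turn": the turn about the world's z scaled (see below). A call has 1 to 10 rows; each row is the pose to reach, as a shift and turn from the pose commanded when the call began; what a row does not reach only later rows make up. The controller multiplies each number of a shift by 0.6 m and each number of a turn by 90 degrees. A row lasts 1/10 s, in which the tool goes at most 50 mm and 8.59 degrees, less where a joint would pass 70% of its speed; a pose out of reach is approached as far as the arm can. A call with a number of a shift or a turn outside -1 to 1 is refused whole. A call with a gripper value outside its range is refused whole. The fingers move at their own pace and stop on an object; "grip_force" is the grip in N (left out, the last holds). Time passes only in rows, so rows that repeat a pose let the fingers close. It gives the time, the measured TCP pose, the force, the opening and the grip force at its end, in the units of the state.
- r.get_state(): the state, without advancing time (a new reading comes with each control period).
- r.capture(name): name is "scene" or "top" or "wrist"; returns a dict with "frame" (480x640x3 uint8, red, green, blue), "fx", "fy", "cx", "cy" (pixels), "world_from_camera" (4x4, takes a point from camera to world coordinates); the wrist camera has in their place "T_tool_cam" (4x4, takes a point from camera to tool coordinates, whose origin is the TCP and whose axes are the flange's). Camera axes: x right, y down, z forward; pixel columns grow to the right and rows downward; lengths in m; the calibration is good to about 2 mm. A picture is of the moment at which its call begins: read the wrist's pose just before it. There is no depth.
- r.close_job(): hands the job in; it is judged then, once.
Trained networks look in the newest picture that a camera, given by its name, has taken for a name from the list of things; names that differ only in an ending like _2 or _b are one class to them, and where a whole thing is asked for, a point or a joint stands for the part that bears it (a point fixed in the world has none). Each returns a list of dicts, best first, with "score" (0 to 1); they miss things now and then, are a little off and sometimes report something else, mostly with a low value. They report only what shows in the picture. A call takes as long as a camera call.
- r.trace(label, camera): "pixels" (480x640 bool, what is visible of it) and "extent" ([left, top, right, bottom] in pixels, round what is visible of it).
The state is a dict: "time_s": time; "joints": joint angles; "qd": joint speeds; "joint_torque": joint torques, N m; "tcp_pos": TCP position; "eef_rot": TCP orientation; "contact_force": force on the tool from outside, world axes, zero at the start; "moment": the same for the moment, N m; "gripper_width": finger opening in m; "gripper_force": force on a finger pad.
Only numpy, scipy, OpenCV 4.12 (cv2) and the standard library are available. Lean on these libraries where they do the work, as an engineer would, in place of code of your own. Each camera call takes 0.05 s, during which the arm holds its last target. There are 200 camera calls.

## Task

The aluminium tea tray has just been refilled with tea and latched, so set the dose counter in its lid to full: with a fingertip, gently flick the ridged thumbwheel forward (its top going away from the latches, towards the hinges) click by click until the red field has clicked in on top between the two yellow pointers, and do not run past it. Pick nothing up and shift nothing: the tray, the cups on its lid and the tea things around it stay where they stand, and the hand ends clear of them.

Things in the scene. Friction and masses are not known exactly. Their poses are not given: they have to be found in the camera images.
- tray: closed aluminium tray, 180 (x) x 270 (y) mm, lid top 70 mm above the counter, rim bead 2.5 mm higher; about 2.6 kg, loose on rubber feet, stays put under level pushes below 10 N. Origin: centre of its underside. x points from the two steel latches on its front to the hinges on its back, y along its long side, z up. Two cups stand on its -y half; the thumbwheel is in its +y half.
- lid_slot (a point): centre of the slot in the lid, at the lid top, 70 mm above the counter; slot 80 (x) x 28 (y) mm in a flat black bezel with two small yellow pointers, either side of the wheel, at the slot's middle. Axes as the tray's. The wheel's crests rise to 20 mm above it.
- wheel_axis (a point): centre of the thumbwheel, 20 mm below the lid top; the wheel turns about this point's y. Ivory drum, radius 24, width 22 mm, 6 radial ridges 5 mm thick, rounded crests at radius 40 mm. Between ridges 6 fields: one red, the others with 1 to 5 black dots. At rest a field faces up: the two top ridges stand 30 degrees before (-x) and past (+x) the top, crests 35 mm above and 20 mm off the axis.
- index (a point): reading point above the axis at the top of the drum, 74 mm above the counter, midway between the yellow pointers; axes as the tray's. A fingertip with its end 29 mm above the axis (9 mm over the lid), pushing the ridge before the top straight to +x, has gained one click when its leading face is 14 mm past the axis, and slips off that ridge about 25 mm past it, short of a second click.
- red_field (a point): centre of the wheel's red field, on the drum 24 mm from the axis; it turns with the wheel (it may be down inside the tray, out of sight) and coincides with index when the counter is set.
- wheel (a joint): turn of the wheel, rad: 0 with the red field up at the index; at the start 2 to 5 clicks before it (-2pi/3 to -5pi/3); grows as the wheel's top is pushed forward (tray +x). A click is one field, pi/3. A ratchet lets it turn forward only; let go well short of a full click it springs back, let go between one and one and a half clicks it springs back to exactly one. It takes 1 to 3 N at a ridge.
- cup_a_center (a point): centre, half-way up, of a celadon cup, 62 mm wide at the rim and 42 mm high, standing loose on the lid.
- cup_b_center (a point): the other celadon cup on the lid, the same.
- teapot: red clay teapot, 94 mm wide body, 89 mm high, about 140 mm over spout and handle, loose on the counter; origin at the centre of its underside.
- pitcher: frosted glass pitcher, 75 mm wide, 105 mm high, handle to its x; loose; origin at the centre of its underside.
- clip: wooden cup clip (tongs), 175 mm long (x), 40 mm wide, 11 mm thick, lying loose; origin at the centre of its underside.
- caddy: green tea caddy with brass lid, 71 mm wide, 91 mm high, loose; origin at the centre of its underside.
- scoop: wooden tea scoop, 160 mm long, lying loose along its x.

How it is judged (in metres and radians):
On the way, in this order (a step that is already met when the one before it is completed fails the run):
1. a fingertip pushes the thumbwheel (contact force between the fingers and wheel above 0.3 N and value of joint wheel below -0.4 rad), for 0.05 s.
2. the wheel has clicked in with the red field on top (value of joint wheel between -0.15 and 0.15 rad), for 0.3 s.
At the end, for the whole second after the job is handed in: The red field rests on top at the index (wheel joint within 0.15 rad of 0, the field within 6 mm of the index), the tray stands flat within 15 mm of where it was, and cups, teapot, pitcher, clip, caddy and scoop are within 20 mm of where they were (all of step 2 and distance between red_field and index below 0.006 m and distance of tray from where it was at the start of the episode below 0.015 m and angle between tray's own z axis and vertical below 0.05 rad and distance of each of cup_a_center, cup_b_center, teapot, pitcher, clip, caddy, scoop from where it was at the start of the episode below 0.02 m); the robot touches nothing.
It fails at once if the red field is run past the pointers (wheel more than 0.8 rad beyond the index) (value of joint wheel above 0.8 rad).
It fails at once if the wheel is forced (more than 25 N from the fingers) (contact force between the fingers and wheel above 25 N).
It fails at once if the tray is lifted or shoved more than 15 mm (distance of tray from where it was at the start of the episode above 0.015 m).
It fails at once if a cup on the lid is lifted, knocked over or pushed more than 20 mm (distance of any of cup_a_center, cup_b_center from where it was at the start of the episode above 0.02 m).
It fails at once if another of the tea things is lifted, knocked over or pushed more than 20 mm (distance of any of teapot, pitcher, clip, caddy, scoop from where it was at the start of the episode above 0.02 m).
It also fails if it takes over 54 s, if anything falls off the work surface, if the arm or the gripper's body presses on something with over 40 N, if the wrist force passes 120 N, or if a joint passes its speed limit or range.

## Working session

There is one attempt and no reset: what is moved stays moved. The work goes in short steps, Python scripts to look and compute and a tool call to move; the robot and the scene stay as the last step left them, time stands still between calls to the robot, and variables do not carry over. Pictures are saved under pics/ and viewed, at most 10 in all, crops included, and the job is handed in when it is done.

Besides the shell and the picture viewer there is one more tool, called as name([rows], argument=value, ...), one row to a line, values as JSON. drive_tool: Moves the arm, as the interface text tells. Its arguments: {"type":"object","properties":{"commands":{"type":"array"},"grip_force":{"type":"number"}},"required":["commands"]}

```bash
mkdir -p pics
cat > h.py <<'E'
import numpy as np, cv2
from plant import r
def save(cam,name):
    c=r.capture(cam); cv2.imwrite('pics/'+name+'.png',c['frame'][:,:,::-1]); return c
def ray(c,u,v,z,W=None):
    W=np.array(c['world_from_camera']) if W is None else W
    d=W[:3,:3]@np.array([(u-c['cx'])/c['fx'],(v-c['cy'])/c['fy'],1]); o=W[:3,3]
    return o+d*(z-o[2])/d[2]
E
python3 - <<'E'
from h import *
s=r.get_state();print({k:np.round(s[k],3) for k in('time_s','tcp_pos','eef_rot','gripper_width')})
for cam in('top','scene'):
    c=save(cam,cam+'0');print(cam,c['fx'],np.round(c['world_from_camera'],3).tolist())
    for l in('tray','wheel','lid_slot','cup_a_center','teapot','pitcher','clip','caddy','scoop','red_field'):
        for d in r.trace(l,cam)[:2]:
            ys,xs=np.nonzero(d['pixels']);print(l,round(d['score'],2),d['extent'],ray(c,xs.mean(),ys.mean(),.07).round(3) if len(xs) else '')
E
```

```text
{'time_s': np.float64(0.0), 'tcp_pos': array([0.282, 0.613, 0.226]), 'eef_rot': array([ 1.79904e+02, -7.00000e-03, -2.46890e+01]), 'gripper_width': np.float64(0.088)}
top 585.4023948614886 [[0.012, -0.985, 0.173, 0.37], [-1.0, -0.008, 0.024, 0.03], [-0.022, -0.173, -0.985, 1.262], [0.0, 0.0, 0.0, 1.0]]
tray 0.58 [222.4, 199.3, 376.9, 326.1] [0.533 0.076 0.07 ]
wheel 0.76 [259.7, 230.5, 279.9, 266.2] [0.558 0.134 0.07 ]
lid_slot 0.86 [224.9, 200.2, 379.1, 324.5] [0.533 0.076 0.07 ]
lid_slot 0.5 [235.0, 316.3, 320.1, 346.7] [0.385 0.115 0.07 ]
cup_a_center 0.68 [170.9, 155.8, 222.4, 199.6] [0.712 0.282 0.07 ]
cup_a_center 0.63 [320.4, 270.2, 347.3, 302.4] [ 0.486 -0.     0.07 ]
teapot 0.9 [382.0, 260.7, 451.5, 306.8] [ 0.486 -0.164  0.07 ]
pitcher 0.57 [171.5, 155.1, 224.7, 199.9] [0.712 0.283 0.07 ]
pitcher 0.34 [221.8, 198.9, 378.1, 327.3] [0.533 0.076 0.07 ]
clip 0.85 [236.6, 315.2, 319.7, 348.6] [0.384 0.112 0.07 ]
caddy 0.89 [168.9, 223.1, 212.4, 263.2] [0.564 0.298 0.07 ]
caddy 0.57 [223.4, 198.1, 378.4, 322.4] [0.533 0.077 0.07 ]
scoop 0.77 [307.7, 191.1, 383.3, 220.8] [ 0.647 -0.01   0.07 ]
red_field 0.76 [262.2, 232.9, 284.2, 268.7] [0.556 0.135 0.07 ]
scene 456.3744195853633 [[0.521, 0.694, -0.497, 1.002], [0.854, -0.425, 0.302, -0.197], [-0.002, -0.582, -0.813, 0.782], [0.0, 0.0, 0.0, 1.0]]
tray 0.95 [235.3, 180.7, 395.6, 293.8] [0.566 0.065 0.07 ]
wheel 0.82 [338.7, 207.4, 355.6, 240.2] [0.56  0.138 0.07 ]
wheel 0.67 [238.0, 179.0, 396.1, 295.7] [0.566 0.065 0.07 ]
lid_slot 0.75 [239.3, 183.3, 397.6, 298.3] [0.566 0.065 0.07 ]
cup_a_center 0.93 [253.9, 196.7, 283.9, 228.1] [0.457 0.016 0.07 ]
teapot 0.58 [155.1, 248.2, 224.4, 300.5] [ 0.515 -0.169  0.07 ]
pitcher 0.82 [431.0, 217.0, 491.3, 275.7] [0.718 0.281 0.07 ]
caddy 0.66 [397.1, 170.1, 435.6, 222.3] [0.578 0.291 0.07 ]
scoop 0.86 [258.9, 289.9, 344.4, 326.0] [ 0.686 -0.026  0.07 ]
red_field 0.75 [338.0, 206.7, 357.5, 235.3] [0.562 0.137 0.07 ]
```

Run:
```python
import cv2
a=cv2.imread('pics/top0.png')[140:360,150:470];a=cv2.resize(a,None,fx=2.5,fy=2.5,interpolation=cv2.INTER_CUBIC);cv2.imwrite('pics/topc.png',a)
b=cv2.imread('pics/scene0.png')[160:310,225:425];b=cv2.resize(b,None,fx=4,fy=4,interpolation=cv2.INTER_CUBIC);cv2.imwrite('pics/scenec.png',b)
```

```text
(no output)
```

View pics/topc.png

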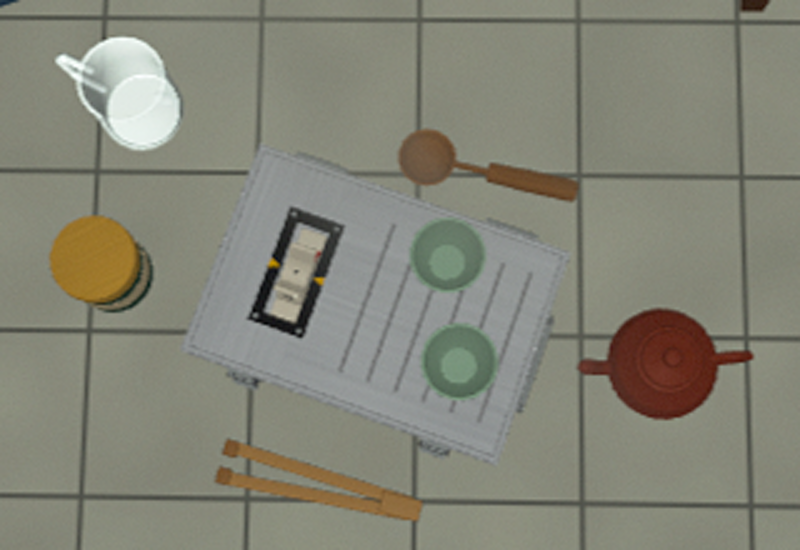

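View pics/scenec.png

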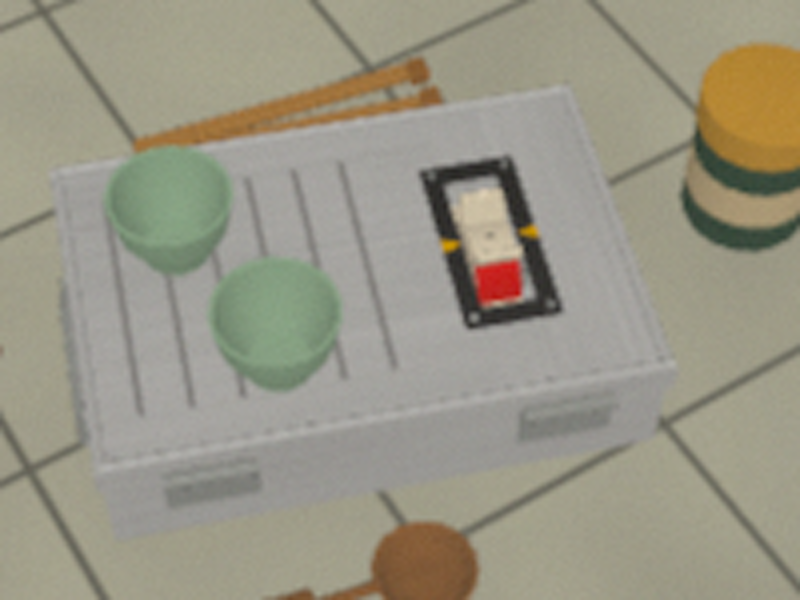

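The top view shows the latches on the robot side (crop 240,378 and 433,447), so tray +x points up and to the right. The yellow pointers are at crop (273,264) and (319,281). The scene view shows the red field one step past the top on the hinge side (crop 498,283) and one dot on top, so 5 clicks are needed.

Run:
```python
from h import *
def bez(cam,img,box,z=.07):
    c=r.capture(cam);f=c['frame'].astype(int);x0,y0,x1,y1=box
    m=np.zeros(f.shape[:2],np.uint8);m[y0:y1,x0:x1]=(f.max(2)<75)[y0:y1,x0:x1]*255
    m=cv2.morphologyEx(m,cv2.MORPH_CLOSE,np.ones((3,3)))
    k=max(cv2.findContours(m,0,2)[0],key=cv2.contourArea)
    P=np.array([ray(c,u,v,z)[:2] for u,v in k[:,0]])*1000
    q=cv2.minAreaRect(P.astype(np.float32));print(cam,q)
    B=cv2.boxPoints(q);print(B.round(1).tolist())
    h=cv2.cvtColor(c['frame'],cv2.COLOR_RGB2HSV);ym=np.zeros_like(m)
    ym[y0:y1,x0:x1]=((h[...,0]>15)&(h[...,0]<32)&(h[...,1]>150)&(h[...,2]>110))[y0:y1,x0:x1]
    n,l,st,ce=cv2.connectedComponentsWithStats(ym)
    for i in range(1,n):
        if st[i,4]>3:print('yel',st[i,4],ce[i].round(1),ray(c,*ce[i],z).round(4))
bez('top',0,(242,218,292,280));bez('scene',0,(327,196,368,245))
c=r.capture('wrist');print(c['fx'],np.round(c['T_tool_cam'],3).tolist())
```

```text
top ((557.994140625, 136.37551879882812), (46.937259674072266, 98.81536102294922), 70.70394897460938)
[[503.6000061035156, 130.60000610351562], [596.9000244140625, 97.9000015258789], [612.4000244140625, 142.1999969482422], [519.0999755859375, 174.89999389648438]]
yel 8 [258.6 245.1] [0.5648 0.1562 0.07  ]
yel 8 [277.1 251.9] [0.5511 0.1177 0.07  ]
scene ((558.2445678710938, 138.5753173828125), (45.88447570800781, 98.17125701904297), 70.94872283935547)
[[504.3999938964844, 132.89999389648438], [597.2000122070312, 100.9000015258789], [612.0999755859375, 144.1999969482422], [519.2999877929688, 176.3000030517578]]
yel 10 [356.7 217.5] [0.564 0.158 0.07 ]
yel 11 [337.4 220.9] [0.5511 0.1207 0.07  ]
348.07708421953157 [[-0.001, -0.969, -0.247, 0.067], [1.0, -0.001, -0.0, 0.001], [0.0, -0.247, 0.969, -0.159], [0.0, 0.0, 0.0, 1.0]]
```

drive_tool([
  {"hand":1,"tx":0.384,"ty":-0.766,"tz":0,"turn":0.061},
  {"hand":1,"tx":0.384,"ty":-0.766,"tz":0,"turn":0.061},
  {"hand":1,"tx":0.384,"ty":-0.766,"tz":0,"turn":0.061},
  {"hand":1,"tx":0.384,"ty":-0.766,"tz":0,"turn":0.061},
  {"hand":1,"tx":0.384,"ty":-0.766,"tz":0,"turn":0.061},
  {"hand":1,"tx":0.384,"ty":-0.766,"tz":0,"turn":0.061},
  {"hand":1,"tx":0.384,"ty":-0.766,"tz":0,"turn":0.061},
  {"hand":1,"tx":0.384,"ty":-0.766,"tz":0,"turn":0.061},
  {"hand":1,"tx":0.384,"ty":-0.766,"tz":0,"turn":0.061},
  {"hand":1,"tx":0.384,"ty":-0.766,"tz":0,"turn":0.061},
], grip_force=20)

```text
time_s: 2.25
tcp_pos: [0.5066, 0.1645, 0.2271]
eef_rot: [-180.0, -0.0, -19.2]
contact_force: [1.4, 0.9, 0.3]
gripper_width: 0.0135
gripper_force: 0.0
```

drive_tool([
  {"hand":1,"tx":0,"ty":0,"tz":0,"turn":0},
  {"hand":1,"tx":0,"ty":0,"tz":0,"turn":0},
  {"hand":1,"tx":0,"ty":0,"tz":0,"turn":0},
])

```text
time_s: 2.55
tcp_pos: [0.5058, 0.1668, 0.2266]
eef_rot: [-180.0, -0.0, -19.2]
contact_force: [-0.5, 0.3, 0.1]
gripper_width: 0.0004
gripper_force: 0.0
```

Run:
```python
from h import *
from scipy.spatial.transform import Rotation as R
s=r.get_state();T=np.eye(4);T[:3,:3]=R.from_euler('xyz',s['eef_rot'],degrees=True).as_matrix();T[:3,3]=s['tcp_pos']
c=save('wrist','w1');W=T@np.array(c['T_tool_cam']);print(s['tcp_pos'],s['eef_rot'],s['gripper_width'])
f=c['frame'].astype(int);h=cv2.cvtColor(c['frame'],cv2.COLOR_RGB2HSV)
ym=((h[...,0]>15)&(h[...,0]<32)&(h[...,1]>150)&(h[...,2]>110)).astype(np.uint8)
n,l,st,ce=cv2.connectedComponentsWithStats(ym)
for i in range(1,n):
    if 20<st[i,4]<2000:print('yel',st[i,4],ce[i].round(1),ray(c,*ce[i],.07,W).round(4))
```

```text
[0.50582682 0.16675994 0.22663924] [-1.79984760e+02 -3.62419051e-03 -1.91878097e+01] 0.0003785385729928273
yel 60 [314.6 155.8] [0.5654 0.154  0.07  ]
yel 61 [361.4 155.9] [0.5517 0.115  0.07  ]
yel 282 [309.2 309.5] [0.4278 0.2087 0.07  ]
yel 254 [340.  309.2] [0.4181 0.1799 0.07  ]
```

View pics/w1.png

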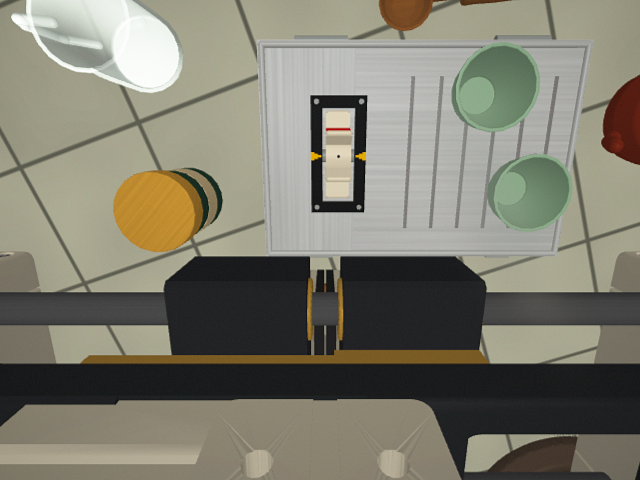

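The wrist view confirms the yaw: the pointers at (315,156) and (361,156) are on the same row. One dot is on top, with the red field just past it at (338,129).

drive_tool([
  {"hand":1,"tx":0.012,"ty":-0.024,"tz":0,"turn":0},
  {"hand":1,"tx":0.012,"ty":-0.024,"tz":-0.08,"turn":0},
  {"hand":1,"tx":0.012,"ty":-0.024,"tz":-0.16,"turn":0},
  {"hand":1,"tx":0.012,"ty":-0.024,"tz":-0.21,"turn":0},
  {"hand":1,"tx":0.012,"ty":-0.024,"tz":-0.24,"turn":0},
  {"hand":1,"tx":0.012,"ty":-0.024,"tz":-0.246,"turn":0},
  {"hand":1,"tx":0.012,"ty":-0.024,"tz":-0.246,"turn":0},
  {"hand":1,"tx":0.012,"ty":-0.024,"tz":-0.246,"turn":0},
])

```text
time_s: 3.4
tcp_pos: [0.5138, 0.153, 0.0802]
eef_rot: [-179.9, -0.1, -19.1]
contact_force: [0.1, 0.7, 1.1]
gripper_width: 0.0005
gripper_force: 0.0
```

drive_tool([
  {"hand":1,"tx":0.011,"ty":-0.004,"tz":-0.002,"turn":0},
  {"hand":1,"tx":0.021,"ty":-0.0073,"tz":-0.002,"turn":0},
  {"hand":1,"tx":0.029,"ty":-0.01,"tz":-0.002,"turn":0},
  {"hand":1,"tx":0.036,"ty":-0.0125,"tz":-0.002,"turn":0},
  {"hand":1,"tx":0.043,"ty":-0.015,"tz":-0.002,"turn":0},
  {"hand":1,"tx":0.043,"ty":-0.015,"tz":-0.002,"turn":0},
  {"hand":1,"tx":0.043,"ty":-0.015,"tz":-0.002,"turn":0},
])

```text
time_s: 4.1
tcp_pos: [0.5393, 0.1427, 0.0777]
eef_rot: [-180.0, -0.0, -19.2]
contact_force: [-1.0, 0.8, 0.8]
gripper_width: 0.0006
gripper_force: 0.4
```

Run:
```python
from h import *
s=r.get_state();print(s['time_s'],s['contact_force'],s['tcp_pos'])
c=r.capture('scene');b=c['frame'][170:280,250:420,::-1];b=cv2.resize(b,None,fx=4.5,fy=4.5,interpolation=cv2.INTER_CUBIC);cv2.imwrite('pics/s1.png',b)
```

```text
4.1 [-1.04939601  0.78802027  0.77546554] [0.53926269 0.14269788 0.07773   ]
```

View pics/s1.png

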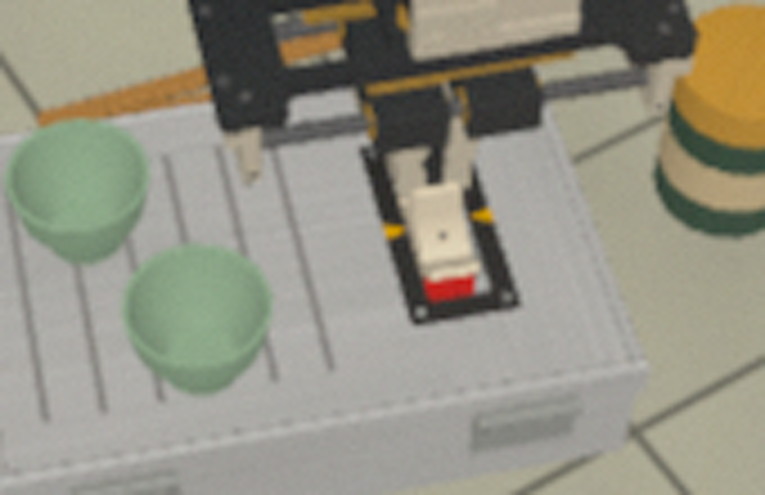

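The fingertip is behind the rising ridge (crop 440,200). The dot is moving forward and red is going down (450,287).

drive_tool([
  {"hand":1,"tx":0.01,"ty":-0.0035,"tz":0.001,"turn":0},
  {"hand":1,"tx":0.02,"ty":-0.007,"tz":0.001,"turn":0},
  {"hand":1,"tx":0.03,"ty":-0.0105,"tz":0.001,"turn":0},
  {"hand":1,"tx":0.038,"ty":-0.013,"tz":0.001,"turn":0},
  {"hand":1,"tx":0.045,"ty":-0.0155,"tz":0.001,"turn":0},
  {"hand":1,"tx":0.045,"ty":-0.0155,"tz":0.001,"turn":0},
  {"hand":1,"tx":0.045,"ty":-0.0155,"tz":0.001,"turn":0},
])

```text
time_s: 4.85
tcp_pos: [0.5662, 0.1335, 0.0783]
eef_rot: [180.0, -0.0, -19.2]
contact_force: [-1.1, 0.2, -0.1]
gripper_width: 0.0006
gripper_force: 0.2
```

drive_tool([
  {"hand":1,"tx":0,"ty":0,"tz":0.03,"turn":0},
  {"hand":1,"tx":0,"ty":0,"tz":0.06,"turn":0},
  {"hand":1,"tx":-0.03,"ty":0.0105,"tz":0.06,"turn":0},
  {"hand":1,"tx":-0.07,"ty":0.0245,"tz":0.06,"turn":0},
  {"hand":1,"tx":-0.089,"ty":0.031,"tz":0.06,"turn":0},
  {"hand":1,"tx":-0.089,"ty":0.031,"tz":0.06,"turn":0},
  {"hand":1,"tx":-0.089,"ty":0.031,"tz":0.06,"turn":0},
])

```text
time_s: 5.55
tcp_pos: [0.5131, 0.1526, 0.1148]
eef_rot: [-180.0, -0.1, -19.1]
contact_force: [0.2, 0.3, -0.4]
gripper_width: 0.0006
gripper_force: 0.0
```

Run:
```python
from h import *
c=r.capture('scene');b=c['frame'][170:280,250:420,::-1];b=cv2.resize(b,None,fx=4.5,fy=4.5,interpolation=cv2.INTER_CUBIC);cv2.imwrite('pics/s2.png',b)
```

```text
(no output)
```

View pics/s2.png

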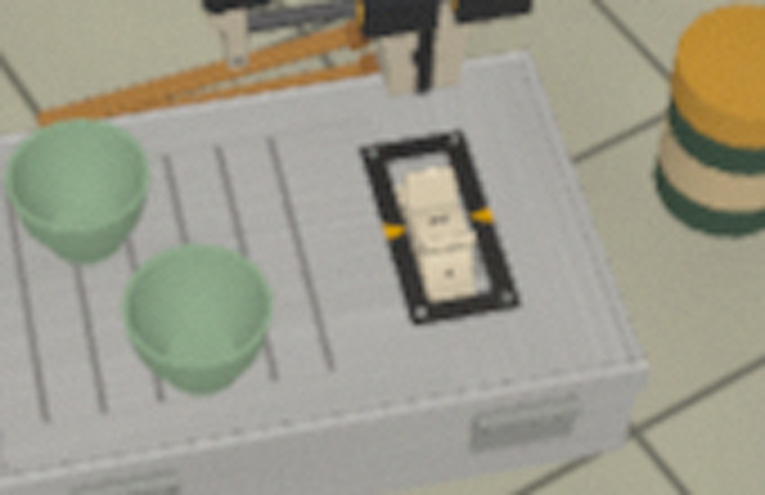

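Two dots are now on top and one dot is past it, so the first click worked and four remain.

drive_tool([
  {"hand":1,"tx":0,"ty":0,"tz":-0.04,"turn":0},
  {"hand":1,"tx":0,"ty":0,"tz":-0.06,"turn":0},
  {"hand":1,"tx":0.01,"ty":-0.0035,"tz":-0.06,"turn":0},
  {"hand":1,"tx":0.024,"ty":-0.0084,"tz":-0.06,"turn":0},
  {"hand":1,"tx":0.036,"ty":-0.0125,"tz":-0.06,"turn":0},
  {"hand":1,"tx":0.05,"ty":-0.0175,"tz":-0.06,"turn":0},
  {"hand":1,"tx":0.065,"ty":-0.0227,"tz":-0.06,"turn":0},
  {"hand":1,"tx":0.08,"ty":-0.028,"tz":-0.06,"turn":0},
  {"hand":1,"tx":0.089,"ty":-0.031,"tz":-0.06,"turn":0},
  {"hand":1,"tx":0.089,"ty":-0.031,"tz":-0.06,"turn":0},
])

```text
time_s: 6.6
tcp_pos: [0.567, 0.1332, 0.0783]
eef_rot: [180.0, -0.0, -19.2]
contact_force: [-0.4, -0.4, -0.1]
gripper_width: 0.0002
gripper_force: 0.3
```

drive_tool([
  {"hand":1,"tx":0,"ty":0,"tz":0,"turn":0},
  {"hand":1,"tx":0,"ty":0,"tz":0.03,"turn":0},
  {"hand":1,"tx":0,"ty":0,"tz":0.06,"turn":0},
  {"hand":1,"tx":-0.03,"ty":0.0105,"tz":0.06,"turn":0},
  {"hand":1,"tx":-0.07,"ty":0.0245,"tz":0.06,"turn":0},
  {"hand":1,"tx":-0.089,"ty":0.031,"tz":0.06,"turn":0},
  {"hand":1,"tx":-0.089,"ty":0.031,"tz":0.06,"turn":0},
  {"hand":1,"tx":-0.089,"ty":0.031,"tz":0.06,"turn":0},
])

```text
time_s: 7.4
tcp_pos: [0.513, 0.1526, 0.1148]
eef_rot: [-180.0, -0.1, -19.1]
contact_force: [0.6, -0.4, 0.6]
gripper_width: 0.0004
gripper_force: 0.0
```

Run:
```python
from h import *
c=r.capture('scene');b=c['frame'][170:280,250:420,::-1];b=cv2.resize(b,None,fx=4.5,fy=4.5,interpolation=cv2.INTER_CUBIC);cv2.imwrite('pics/s3.png',b)
```

```text
(no output)
```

View pics/s3.png

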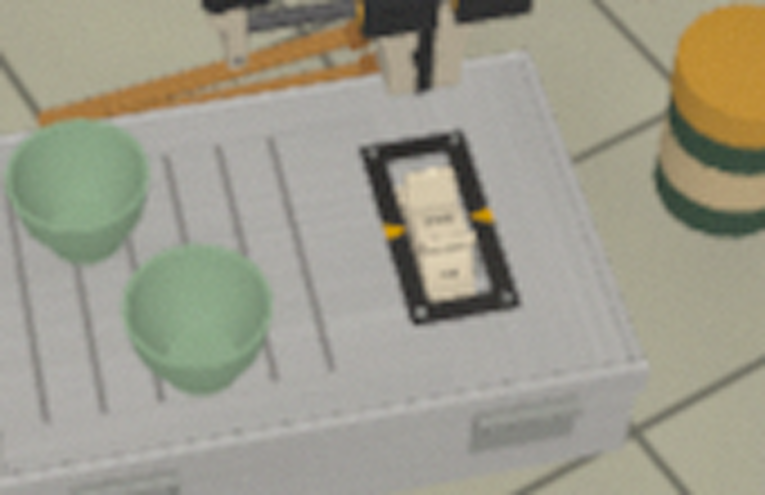

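Three dots are now on top and two have moved past, so three clicks remain. I'll do two more cycles.

drive_tool([
  {"hand":1,"tx":0,"ty":0,"tz":-0.04,"turn":0},
  {"hand":1,"tx":0,"ty":0,"tz":-0.06,"turn":0},
  {"hand":1,"tx":0.01,"ty":-0.0035,"tz":-0.06,"turn":0},
  {"hand":1,"tx":0.024,"ty":-0.0084,"tz":-0.06,"turn":0},
  {"hand":1,"tx":0.036,"ty":-0.0125,"tz":-0.06,"turn":0},
  {"hand":1,"tx":0.05,"ty":-0.0175,"tz":-0.06,"turn":0},
  {"hand":1,"tx":0.065,"ty":-0.0227,"tz":-0.06,"turn":0},
  {"hand":1,"tx":0.08,"ty":-0.028,"tz":-0.06,"turn":0},
  {"hand":1,"tx":0.089,"ty":-0.031,"tz":-0.06,"turn":0},
  {"hand":1,"tx":0.089,"ty":-0.031,"tz":-0.06,"turn":0},
])

```text
time_s: 8.45
tcp_pos: [0.567, 0.1332, 0.0783]
eef_rot: [180.0, -0.0, -19.2]
contact_force: [0.2, 0.8, 1.0]
gripper_width: 0.0
gripper_force: 0.3
```

drive_tool([
  {"hand":1,"tx":0,"ty":0,"tz":0,"turn":0},
  {"hand":1,"tx":0,"ty":0,"tz":0.03,"turn":0},
  {"hand":1,"tx":0,"ty":0,"tz":0.06,"turn":0},
  {"hand":1,"tx":-0.03,"ty":0.0105,"tz":0.06,"turn":0},
  {"hand":1,"tx":-0.07,"ty":0.0245,"tz":0.06,"turn":0},
  {"hand":1,"tx":-0.089,"ty":0.031,"tz":0.06,"turn":0},
  {"hand":1,"tx":-0.089,"ty":0.031,"tz":0.06,"turn":0},
  {"hand":1,"tx":-0.089,"ty":0.031,"tz":0.06,"turn":0},
])

```text
time_s: 9.25
tcp_pos: [0.513, 0.1526, 0.1148]
eef_rot: [-180.0, -0.1, -19.1]
contact_force: [0.5, 0.5, 0.3]
gripper_width: 0.0004
gripper_force: 0.0
```

drive_tool([
  {"hand":1,"tx":0,"ty":0,"tz":-0.04,"turn":0},
  {"hand":1,"tx":0,"ty":0,"tz":-0.06,"turn":0},
  {"hand":1,"tx":0.01,"ty":-0.0035,"tz":-0.06,"turn":0},
  {"hand":1,"tx":0.024,"ty":-0.0084,"tz":-0.06,"turn":0},
  {"hand":1,"tx":0.036,"ty":-0.0125,"tz":-0.06,"turn":0},
  {"hand":1,"tx":0.05,"ty":-0.0175,"tz":-0.06,"turn":0},
  {"hand":1,"tx":0.065,"ty":-0.0227,"tz":-0.06,"turn":0},
  {"hand":1,"tx":0.08,"ty":-0.028,"tz":-0.06,"turn":0},
  {"hand":1,"tx":0.089,"ty":-0.031,"tz":-0.06,"turn":0},
  {"hand":1,"tx":0.089,"ty":-0.031,"tz":-0.06,"turn":0},
])

```text
time_s: 10.25
tcp_pos: [0.567, 0.1332, 0.0783]
eef_rot: [180.0, -0.0, -19.2]
contact_force: [-0.6, -1.0, -0.2]
gripper_width: 0.0003
gripper_force: 0.3
```

drive_tool([
  {"hand":1,"tx":0,"ty":0,"tz":0,"turn":0},
  {"hand":1,"tx":0,"ty":0,"tz":0.03,"turn":0},
  {"hand":1,"tx":0,"ty":0,"tz":0.06,"turn":0},
  {"hand":1,"tx":-0.03,"ty":0.0105,"tz":0.06,"turn":0},
  {"hand":1,"tx":-0.07,"ty":0.0245,"tz":0.06,"turn":0},
  {"hand":1,"tx":-0.089,"ty":0.031,"tz":0.06,"turn":0},
  {"hand":1,"tx":-0.089,"ty":0.031,"tz":0.06,"turn":0},
  {"hand":1,"tx":-0.089,"ty":0.031,"tz":0.06,"turn":0},
])

```text
time_s: 11.05
tcp_pos: [0.513, 0.1526, 0.1148]
eef_rot: [-180.0, -0.1, -19.1]
contact_force: [-0.5, -0.7, -0.8]
gripper_width: 0.0002
gripper_force: 0.0
```

Run:
```python
from h import *
c=r.capture('scene');b=c['frame'][170:280,250:420,::-1];b=cv2.resize(b,None,fx=4.5,fy=4.5,interpolation=cv2.INTER_CUBIC);cv2.imwrite('pics/s4.png',b)
```

```text
(no output)
```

View pics/s4.png

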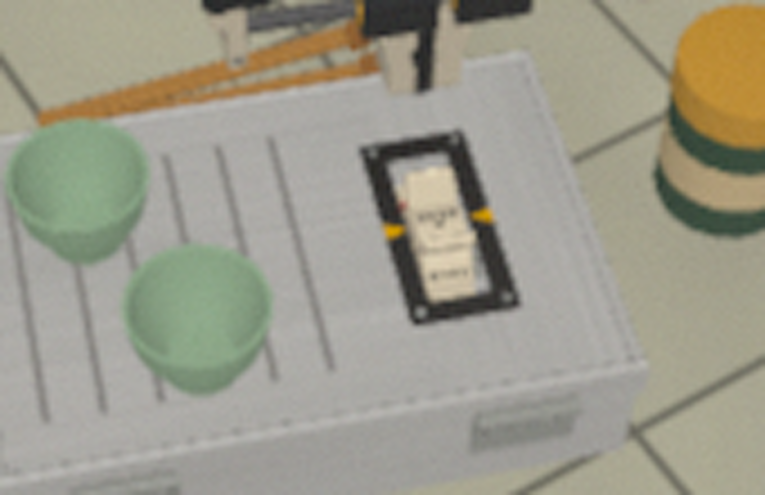

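Five dots are on top, and a trace of red shows on the near side behind the ridge (crop 402,205). Exactly one click remains.

drive_tool([
  {"hand":1,"tx":0,"ty":0,"tz":-0.04,"turn":0},
  {"hand":1,"tx":0,"ty":0,"tz":-0.06,"turn":0},
  {"hand":1,"tx":0.01,"ty":-0.0035,"tz":-0.06,"turn":0},
  {"hand":1,"tx":0.024,"ty":-0.0084,"tz":-0.06,"turn":0},
  {"hand":1,"tx":0.036,"ty":-0.0125,"tz":-0.06,"turn":0},
  {"hand":1,"tx":0.05,"ty":-0.0175,"tz":-0.06,"turn":0},
  {"hand":1,"tx":0.065,"ty":-0.0227,"tz":-0.06,"turn":0},
  {"hand":1,"tx":0.08,"ty":-0.028,"tz":-0.06,"turn":0},
  {"hand":1,"tx":0.089,"ty":-0.031,"tz":-0.06,"turn":0},
  {"hand":1,"tx":0.089,"ty":-0.031,"tz":-0.06,"turn":0},
])

```text
time_s: 12.1
tcp_pos: [0.567, 0.1332, 0.0783]
eef_rot: [180.0, -0.0, -19.2]
contact_force: [0.2, -0.4, 1.6]
gripper_width: 0.0007
gripper_force: 0.3
```

drive_tool([
  {"hand":1,"tx":0,"ty":0,"tz":0,"turn":0},
  {"hand":1,"tx":0,"ty":0,"tz":0.03,"turn":0},
  {"hand":1,"tx":0,"ty":0,"tz":0.06,"turn":0},
  {"hand":1,"tx":-0.03,"ty":0.0105,"tz":0.09,"turn":0},
  {"hand":1,"tx":-0.07,"ty":0.0245,"tz":0.13,"turn":0},
  {"hand":1,"tx":-0.089,"ty":0.031,"tz":0.17,"turn":0},
  {"hand":1,"tx":-0.089,"ty":0.031,"tz":0.2,"turn":0},
  {"hand":1,"tx":-0.089,"ty":0.031,"tz":0.2,"turn":0},
  {"hand":1,"tx":-0.089,"ty":0.031,"tz":0.2,"turn":0},
  {"hand":1,"tx":-0.089,"ty":0.031,"tz":0.2,"turn":0},
])

```text
time_s: 13.1
tcp_pos: [0.5121, 0.152, 0.1976]
eef_rot: [180.0, 0.0, -19.2]
contact_force: [-0.2, -0.7, -0.3]
gripper_width: 0.0004
gripper_force: 0.0
```

Run:
```python
from h import *
c=r.capture('scene');b=c['frame'][160:310,225:425,::-1];b=cv2.resize(b,None,fx=4,fy=4,interpolation=cv2.INTER_CUBIC);cv2.imwrite('pics/s5.png',b)
```

```text
(no output)
```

View pics/s5.png

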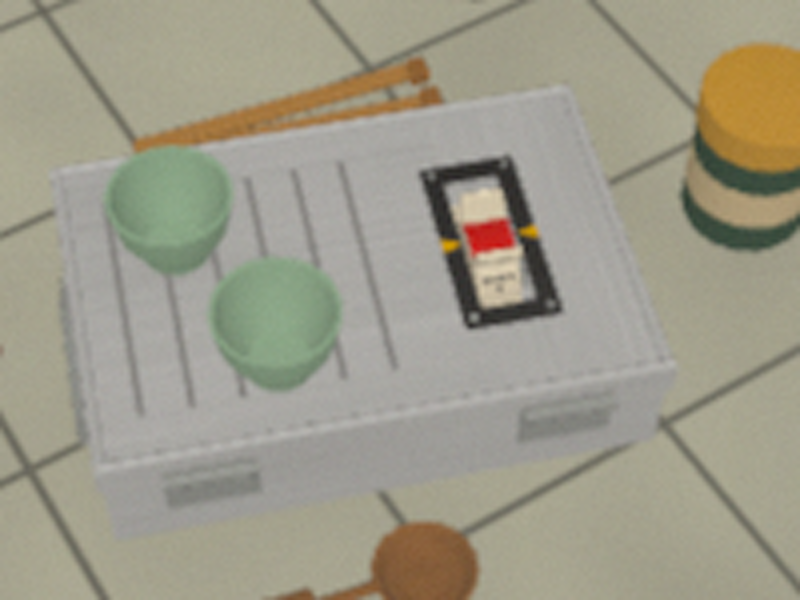

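The red field is on top between the pointers (490,237), nothing in view has moved, and the hand is clear.

```bash
python3 -c "
from plant import r
print(r.close_job())"
```

```text
the job is handed in; nothing more can be done
None
```

The dose counter is set to full: five single clicks brought the red field up between the yellow pointers, nothing in the last picture had moved, the hand is clear, and the job was handed in (no verdict came back).

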